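# Lay the interlocking second layer on the transfer pallet

### The arm

A 7-joint arm with a two-finger parallel gripper is mounted at the origin on a cart in front of the work surface, level with it; the furniture and walls round the work are solid. World frame = base frame: x ahead of the robot, y to its left, z up, the work surface at z = 0. Lengths are in m, angles in rad, forces in N, time in s.
With the tool pointing down it reaches from about 0.425 to 0.925 m from the base axis. Payload 6.8 kg.
Tool frame: the origin (TCP) lies on the front face of the gripper's body, between the roots of the fingers; the fingertips stand 73 mm ahead of it and the grasp point (between the pads) lies 54 mm ahead of it (env.nose_length is the distance from the TCP to the fingertips, in m); z points along the fingers, y is the direction in which the jaws open and shut (so a half turn about z gives the same grasp; the last joint's range is limited). The gripper opens to 85 mm and grips with 20 to 120 N. Pads are 22 mm wide; open, the fingers measure 114 mm over their backs; the gripper's body (76 mm by 85 mm) begins 54 mm behind the grasp point. The pads swing forward as they close: fully open they stand 13 mm farther back than shut.
Start: joints at [-1.385, 0.477, 0.022, 1.555, -0.011, 1.109, -0.083], TCP at [0.195, 0.646, 0.304] pointing down, gripper open.
Joint ranges: [-2.96, 2.96], [-0.34, 2.1], [-1.41, 1.46], [0.24, 2.44], [-1.37, 4.51], [0.17, 1.92], [-2.96, 2.96]. Speed limits (rad/s): [2.39, 2.39, 3.14, 3.14, 3.14, 3.14, 3.14].

### API

Orientations are given as a unit quaternion [w, x, y, z].
In Python, from cell import env, kin, camera, calibration, job gives the robot as it stands. The module is installed in compiled form; this text tells all that it offers. Calls block until the motion is done:
- env.reach(position, orientation): joint-space move of the TCP to a pose.
- env.movel(position, velocity=0.15, rot=None, stop_force=None): straight line of the TCP; rot=None keeps the orientation; velocity is the mean speed in m/s. With stop_force (N) it stops when the force on the tool has changed by that much, and returns True; else False.
- env.goto_joints(angles): joint-space move.
- env.grip(opening, f_grip=None): finger opening in m; f_grip is the grip in N (None keeps the last); returns when the fingers have stopped.
- env.dwell(seconds).
- kin.inverse_kinematics(position, orientation): joint angles nearest the present ones, or None.
- env.get_state(): the state.
- camera(name): name is "scene" or "top" or "wrist"; returns (picture, depth): 420x560x3 uint8, blue, green, red; 420x560 float32, m along the optical axis (not along the pixel's ray), 0 where there is no reading.
- calibration(name): a dict with "fx", "fy", "cx", "cy" (pixels), "rvec" (rotation vector, rad) and "tvec" (3), from world to camera coordinates, as OpenCV has them. Camera axes: x right, y down, z forward; pixel columns grow to the right and rows downward; lengths in m; the calibration is good to about 2 mm. A picture is of the moment at which its call begins: read the wrist's pose just before it. calibration takes no time and is no camera call; for the wrist camera it gives the pose at the moment of the call.
A pose or a line that the arm cannot do raises env.PlanningError and nothing moves.
- job.job_done(): hands the job in, once; it reports no verdict.
The state is a dict: "time": time; "qpos": joint angles; "joint_velocities": joint speeds; "joint_torque": joint torques, N m; "tcp_pos": TCP position; "orientation": TCP orientation; "force": force on the tool from outside, world axes, zero at the start; "torque": the same for the moment, N m; "opening": finger opening in m.
Only numpy, scipy, OpenCV 4.12 (cv2) and the standard library are available. Lean on these libraries where they do the work, as an engineer would, in place of code of your own. Each camera call takes 0.05 s, during which the arm holds its last target.

### The job

Finish the small transfer pallet for dispatch: lay the three cartons from the bench on it as a second layer, in the same two-beside-one pattern as the lower layer but turned end for end, so that the crosswise carton lies on the lower pair and the new pair bridges onto the lower crosswise carton. The new cartons must lie flat, right way up, pushed snugly together and flush with the layer below, with the lower layer kept in its place; leave the jar, the brown bottle and the tape roll where they stand.

Things in the scene. Friction and masses are not known exactly. Their poses are not given: they have to be found in the camera images.
- pallet: fixed plywood pallet, 190 x 130 mm, deck top 20 mm above the bench; origin at the centre of its underside on the bench, x along its length, z up. Lower layer: 181 x 121 mm, centred, gaps 1 mm, top 65 mm above the bench. Finished upper layer: crosswise carton (along y) centred at x -60.5, y 0 mm; pair (along x) at x +30.5, y -30.5 and +30.5; centres 87.5 mm above the bench.
- lower_pair_a_center (a point): plain closed cardboard carton, 120 x 60 x 45 mm (its x, y, z), about 0.2 kg, all six cartons alike; this point is its centre, half-way up; x runs along its 120 mm length, z up. Already on the pallet, loose: one of the side-by-side pair of the lower layer, along pallet x, centre at pallet x -30.5, y -30.5 mm.
- lower_pair_b_center (a point): plain closed cardboard carton, 120 x 60 x 45 mm (its x, y, z), about 0.2 kg, all six cartons alike; this point is its centre, half-way up; x runs along its 120 mm length, z up. Already on the pallet, loose: one of the side-by-side pair of the lower layer, along pallet x, centre at pallet x -30.5, y +30.5 mm.
- lower_cross_center (a point): plain closed cardboard carton, 120 x 60 x 45 mm (its x, y, z), about 0.2 kg, all six cartons alike; this point is its centre, half-way up; x runs along its 120 mm length, z up. Already on the pallet, loose: the crosswise one of the lower layer, along pallet y at the +x end, centre at pallet x +60.5, y 0 mm.
- carton_a_center (a point): plain closed cardboard carton, 120 x 60 x 45 mm (its x, y, z), about 0.2 kg, all six cartons alike; this point is its centre, half-way up; x runs along its 120 mm length, z up. Starts on the bench right of the pallet; any of the three may take any place of the upper layer; a sideways push of a few newtons slides it over the layer.
- carton_b_center (a point): plain closed cardboard carton, 120 x 60 x 45 mm (its x, y, z), about 0.2 kg, all six cartons alike; this point is its centre, half-way up; x runs along its 120 mm length, z up. Starts on the bench right of the pallet; any of the three may take any place of the upper layer; a sideways push of a few newtons slides it over the layer.
- carton_c_center (a point): plain closed cardboard carton, 120 x 60 x 45 mm (its x, y, z), about 0.2 kg, all six cartons alike; this point is its centre, half-way up; x runs along its 120 mm length, z up. Starts on the bench right of the pallet; any of the three may take any place of the upper layer; a sideways push of a few newtons slides it over the layer.
- jar: small closed jar with a screw lid, 42 mm wide, 56 mm tall, a bystander; origin at the centre of its underside
- amber_bottle: brown closed bottle, 47 mm wide, 92 mm tall, a bystander; origin at the centre of its underside
- tape_roll: roll of tape lying flat, 69 mm wide, 19 mm tall, a bystander; origin at the centre of its underside
Mind the look-alikes: they are no part of the job. What is shaped like the part that bears carton_b_center but pink is not meant.

How it is judged:
By the outcome, as a careful person would: the job done as asked, in the order asked, and still so for the second after the job is handed in, with the robot touching nothing.
It also fails if it takes over 69 s, if anything falls off the work surface, if the arm or the gripper's body presses on something with over 40 N, if the wrist force passes 120 N, or if a joint passes its speed limit or range.

## Working session

There is one attempt and no reset: what is moved stays moved. The work goes in short steps, each a Python script; the robot and the scene stay as the last script left them, time stands still between calls to the robot, and variables do not carry over. Pictures are saved under pics/ and viewed, and the job is handed in when it is done.

```bash
ls; mkdir -p pics; python3 - <<'E'
from cell import env,kin,camera,calibration,job
import cv2,numpy as np
for n in ["scene","top","wrist"]:
    c=calibration(n); print(n,c)
    p,d=camera(n); cv2.imwrite(f"pics/{n}0.png",p); np.save(f"pics/{n}0.npy",d)
s=env.get_state(); print(s)
E
```

```text
pics
scene {'fx': 528.542650347991, 'fy': 528.542650347991, 'cx': 292.8953630797001, 'cy': 204.90466121302927, 'rvec': array([ 2.13850272,  0.92595199, -0.40129378]), 'tvec': array([-0.43561047, -0.20685086,  1.67275656])}
top {'fx': 427.5568782496289, 'fy': 427.5568782496289, 'cx': 280.2060483212062, 'cy': 211.83687637835305, 'rvec': array([ 2.13972144, -2.19035941,  0.07631427]), 'tvec': array([0.05621462, 0.57353881, 1.01497262])}
wrist {'fx': 359.1597582853804, 'fy': 359.1597582853804, 'cx': 279.7409731640403, 'cy': 210.38605710804157, 'rvec': array([-2.34589226, -1.74069641, -0.22624045]), 'tvec': array([-0.67401823, -0.03379304,  0.37898773])}
{'time': 0.15, 'qpos': array([-1.38510971,  0.47763379,  0.02234642,  1.55618689, -0.01147227,
        1.10931174, -0.08307119]), 'joint_velocities': array([-0.00027779, -0.00322586,  0.00052668, -0.00574534, -0.00042774,
       -0.00057025,  0.00031821]), 'joint_torque': array([ 3.08013136e-03, -5.96930766e+01,  1.61025658e+00, -2.81492311e+01,
        1.26428611e-02,  6.51536771e-03,  1.09864186e-05]), 'tcp_pos': array([0.19537008, 0.64574991, 0.30314901]), 'orientation': array([-4.17035957e-05,  1.46336116e-01,  9.89234675e-01, -7.04531513e-04]), 'force': array([0.15392773, 0.76024127, 0.11850321]), 'torque': array([-0.02742835, -0.06751931, -0.01952804]), 'opening': 0.08536569771075092}
```

View pics/top0.png

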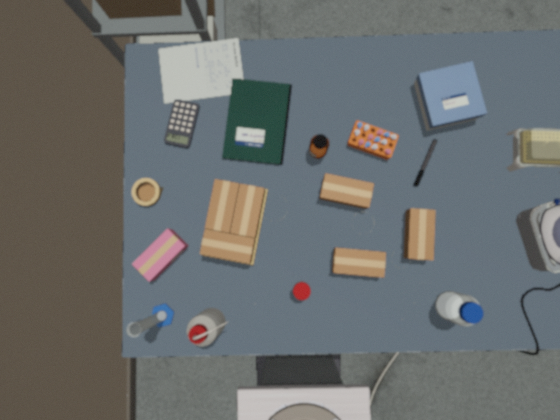

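View pics/scene0.png

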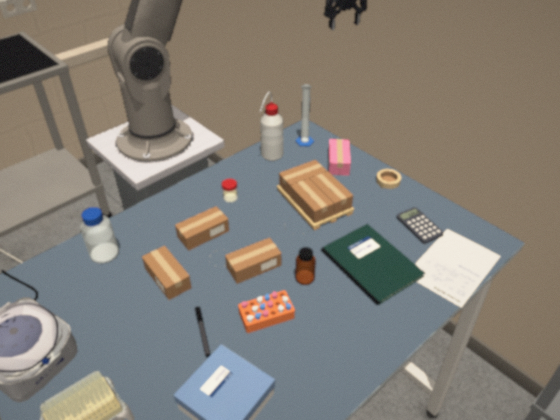

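Top view. The brown cartons at (347,191), (421,234) and (360,263) look right. Possible confusions are the pink carton at (159,255), the orange sweets box at (373,140), and the lower layer at (235,222). The jar is at (301,291), the bottle at (319,146) and the tape roll at (146,192). Next I'll measure them and check a close crop.

```bash
cat > h.py <<'E'
import cv2,numpy as np
from cell import env,kin,camera,calibration,job
def cam(c):
    R,_=cv2.Rodrigues(c["rvec"]); return R,np.array(c["tvec"]).ravel()
def cloud(d,c):
    R,t=cam(c); v,u=np.mgrid[:d.shape[0],:d.shape[1]]
    P=np.stack([(u-c["cx"])/c["fx"]*d,(v-c["cy"])/c["fy"]*d,d],-1)
    return (P-t)@R
def ray(px,z,c):
    R,t=cam(c); px=np.atleast_2d(px).astype(float)
    r=np.c_[(px[:,0]-c["cx"])/c["fx"],(px[:,1]-c["cy"])/c["fy"],np.ones(len(px))]@R
    o=-R.T@t; return o+r*((z-o[2])/r[:,2])[:,None]
def topmask(p,W,zlo,zhi):
    h=cv2.cvtColor(p,cv2.COLOR_BGR2HSV)
    m=((h[...,0]>4)&(h[...,0]<22)&(h[...,1]>70)&(h[...,2]>60)&(W[...,2]>zlo)&(W[...,2]<zhi)).astype(np.uint8)*255
    return cv2.morphologyEx(m,cv2.MORPH_OPEN,np.ones((3,3)))
def rects(m,z,c,amin=300):
    out=[]
    for k in cv2.findContours(m,cv2.RETR_EXTERNAL,cv2.CHAIN_APPROX_NONE)[0]:
        if cv2.contourArea(k)<amin: continue
        P=ray(k[:,0,:],z,c)[:,:2].astype(np.float32)
        (x,y),(w,l),a=cv2.minAreaRect(P*1000)
        if w<l: w,l,a=l,w,a+90
        u=k[:,0,:].mean(0).astype(int)
        out.append((u.tolist(),round(x,1),round(y,1),round(w,1),round(l,1),round((a+90)%180-90,1)))
    return out
E
python3 - <<'E'
from h import *
p=cv2.imread("pics/top0.png"); d=np.load("pics/top0.npy"); c=calibration("top")
W=cloud(d,c)
for u in [(347,185),(347,191),(421,225),(430,234),(360,255),(360,270),(235,245),(222,205),(245,210),(159,255),(301,291),(320,146),(300,220)]:
    print(u,W[u[1],u[0]].round(3))
print(rects(topmask(p,W,.036,.056),.045,c))
print(rects(topmask(p,W,.056,.08),.065,c))
cv2.imwrite("pics/crop.png",np.hstack([cv2.resize(p[100:310,190:450],None,fx=3,fy=2.8)]))
s=cv2.imread("pics/scene0.png"); cv2.imwrite("pics/crops.png",cv2.resize(s[140:310,130:370],None,fx=3.3,fy=3.3))
E
```

```text
(347, 185) [ 0.633 -0.119  0.049]
(347, 191) [ 0.619 -0.119  0.045]
(421, 225) [ 0.533 -0.29   0.047]
(430, 234) [ 0.512 -0.31   0.045]
(360, 255) [ 0.466 -0.144  0.045]
(360, 270) [ 0.431 -0.142  0.046]
(235, 245) [0.496 0.15  0.063]
(222, 205) [0.591 0.179 0.066]
(245, 210) [0.577 0.125 0.067]
(159, 255) [0.477 0.334 0.044]
(301, 291) [ 0.386 -0.002  0.053]
(320, 146) [ 0.719 -0.054  0.091]
(300, 220) [ 0.555 -0.006  0.   ]
[([358, 269], 432.7, -138.8, 116.5, 24.1, 84.0), ([359, 254], 467.0, -142.4, 117.2, 23.9, 83.3), ([428, 234], 511.0, -306.9, 116.5, 25.9, -3.1), ([413, 233], 514.3, -272.8, 117.0, 27.4, -4.7), ([345, 197], 604.8, -113.9, 118.1, 24.6, 77.1), ([347, 182], 639.4, -121.9, 118.1, 23.2, 76.0)]
[([225, 252], 478.4, 171.6, 119.5, 25.1, 78.4), ([233, 212], 569.4, 152.3, 146.8, 121.0, -12.2)]
```

View pics/crop.png

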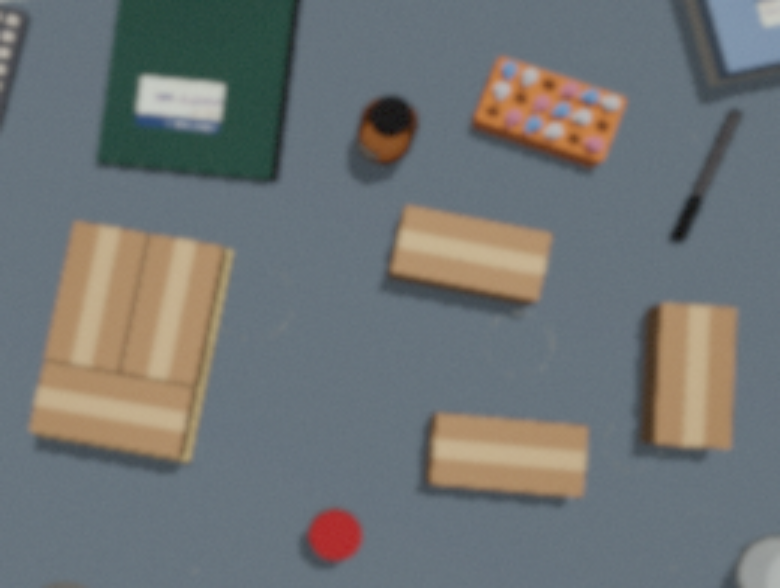

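View pics/crops.png

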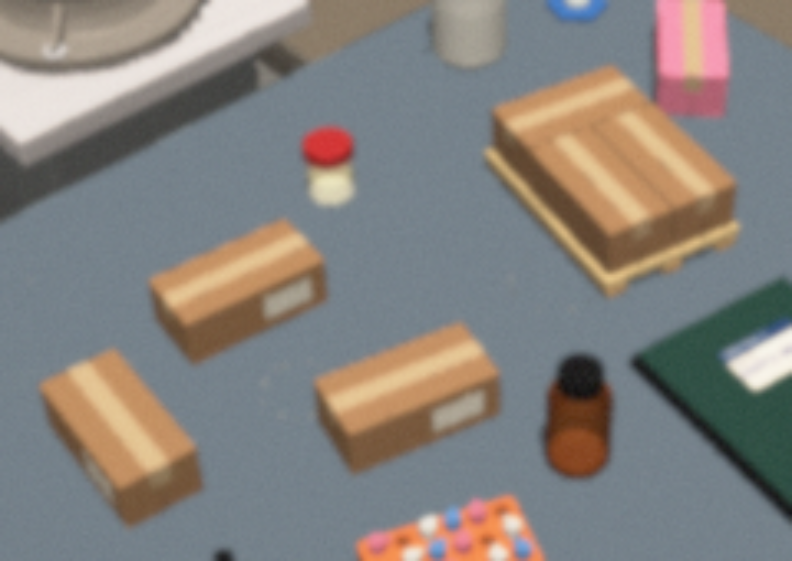

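All three bench cartons lie tape side up with 45 mm tops, and none is pink. I'll refine the poses with full top-face masks that include the tape.

```bash
cat >> h.py <<'E'
def topmask(p,zlo,zhi,W):
    h=cv2.cvtColor(p,cv2.COLOR_BGR2HSV)
    m=((h[...,0]>4)&(h[...,0]<30)&(h[...,1]>55)&(h[...,2]>115)&(W[...,2]>zlo)&(W[...,2]<zhi)).astype(np.uint8)*255
    return cv2.morphologyEx(cv2.morphologyEx(m,cv2.MORPH_CLOSE,np.ones((5,5))),cv2.MORPH_OPEN,np.ones((5,5)))
E
python3 - <<'E'
from h import *
p=cv2.imread("pics/top0.png"); d=np.load("pics/top0.npy"); c=calibration("top")
R,t=cam(c); print("campos",-R.T@t)
W=cloud(d,c)
m1=topmask(p,.034,.056,W);m2=topmask(p,.054,.08,W)
print(*rects(m1,.045,c),sep="\n")
print(*rects(m2,.065,c),sep="\n")
v=p.copy(); v[m1>0]=(0,255,0); v[m2>0]=(255,0,0)
cv2.imwrite("pics/m.png",np.vstack([cv2.resize(p[160:290,190:450],None,fx=3,fy=2.3),cv2.resize(v[160:290,190:450],None,fx=3,fy=2.3)]))
E
```

```text
campos [0.48001046 0.02271076 1.06364959]
([359, 261], 450.1, -141.0, 120.0, 59.0, 83.3)
([421, 233], 513.4, -289.9, 119.1, 60.4, -5.5)
([346, 189], 621.8, -118.0, 119.2, 60.4, 76.5)
([232, 220], 554.1, 155.3, 179.7, 121.5, -11.8)
```

View pics/m.png

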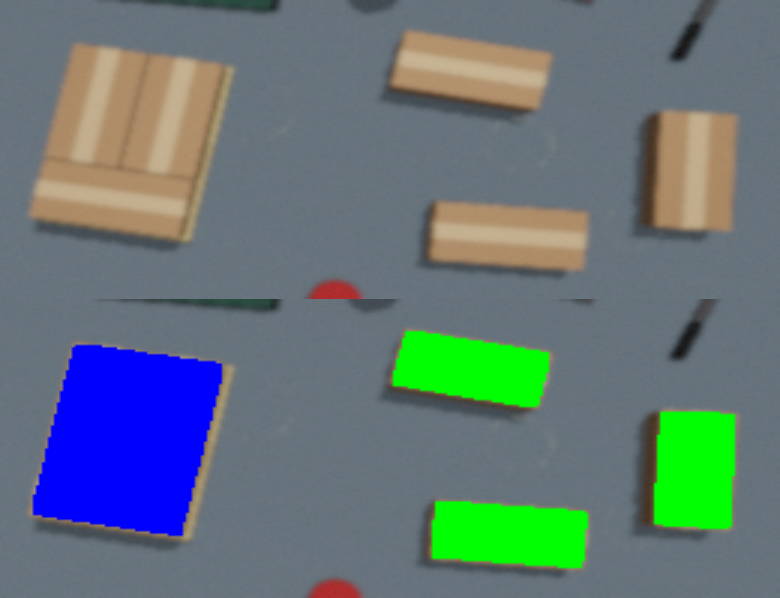

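```bash
cat >> h.py <<'E'
TH=np.deg2rad(168.2); O=np.array([.5541,.1553])
def pal(x,y):  # mm pallet -> world xy
    return O+np.array([[np.cos(TH),-np.sin(TH)],[np.sin(TH),np.cos(TH)]])@(np.array([x,y])/1000)
def q(phi):   # tool down, jaws along phi (deg)
    a=np.deg2rad((phi+90)/2); return np.array([0,np.cos(a),np.sin(a),0])
CART=dict(A=(.4501,-.1410,83.3),B=(.5134,-.2899,-5.5),C=(.6218,-.1180,76.5))
def at(xy,z): return [float(xy[0]),float(xy[1]),z]
def st(msg=""):
    s=env.get_state(); print(msg,"t=%.2f"%s["time"],s["tcp_pos"].round(4),"F",s["force"].round(1),"op %.4f"%s["opening"])
def pick(n,phi,zg=.078,up=.21):
    x,y,_=CART[n]
    env.reach(at((x,y),.16),q(phi)); 
    env.movel(at((x,y),zg),.15); env.grip(.05,30); st("grip "+n)
    env.movel(at((x,y),up),.25)
def place(xy,phi,up=.21,op=.072,z=.1415):
    env.reach(at(xy,up),q(phi)); env.movel(at(xy,.155),.2)
    r=env.movel(at(xy,z),.04,stop_force=4); st("down %s"%r)
    env.grip(op); 
    p=env.get_state()["tcp_pos"]; env.movel(at(p[:2],up),.25); st("placed")
def snap(name,zhi=.11):
    c=calibration("top"); p,d=camera("top"); cv2.imwrite(f"pics/{name}.png",p); np.save(f"pics/{name}.npy",d)
    return p,cloud(d,c),c
E
python3 - <<'E'
from h import *
print(pal(-60.5,0),pal(30.5,-30.5),pal(30.5,30.5))
for n,(x,y,a) in CART.items():
  for phi in (a+90,a-90):
    print(n,phi,[None if (k:=kin.inverse_kinematics(at((x,y),z),q(phi))) is None else k.round(2).tolist() for z in(.078,.21)])
for xy,ph in [((-60.5,0),168.2),((30.5,-30.5),78.2),((30.5,52),78.2)]:
  for phi in (ph,ph-180):
    print(xy,phi,[None if (k:=kin.inverse_kinematics(at(pal(*xy),z),q(phi))) is None else k.round(2).tolist() for z in (.143,.21)])
E
```

```text
[0.61332148 0.14292799] [0.53048167 0.19139258] [0.51800742 0.13168167]
A 173.3 [[-0.68, 1.07, 1.26, 2.24, -1.32, 1.04, -1.86], [-0.77, 0.62, 1.29, 2.17, -0.77, 0.94, -2.28]]
A -6.700000000000003 [[-0.28, 0.59, 0.57, 2.22, -0.67, 0.5, 0.69], [-0.62, 0.42, 0.99, 2.16, -0.49, 0.8, 0.57]]
B 84.5 [[0.08, 0.68, 0.44, 1.93, -0.47, 0.63, 2.3], [-0.28, 0.65, 0.98, 1.9, -0.66, 0.96, 2.49]]
B -95.5 [[-0.29, 0.98, 1.05, 1.96, -1.1, 0.93, -0.32], [-0.32, 0.7, 1.06, 1.9, -0.73, 1.0, -0.59]]
C 166.5 [[-0.65, 1.2, 1.25, 1.85, -1.28, 1.18, -2.3], [-0.67, 0.92, 1.27, 1.79, -0.96, 1.19, -2.48]]
C -13.5 [[-0.24, 0.74, 0.46, 1.83, -0.49, 0.69, 0.26], [-0.48, 0.65, 0.83, 1.78, -0.57, 0.97, 0.35]]
(-60.5, 0) 168.2 [[-0.24, 0.59, -0.12, 1.78, 0.1, 0.77, 2.53], [-0.28, 0.5, -0.07, 1.75, 0.04, 0.89, 2.57]]
(-60.5, 0) -11.800000000000011 [[-0.72, 0.65, 0.55, 1.82, -0.46, 0.8, -0.14], [-0.75, 0.57, 0.59, 1.78, -0.39, 0.91, -0.2]]
(30.5, -30.5) 78.2 [[-0.62, 0.51, 0.21, 1.96, -0.16, 0.68, 1.06], [-0.66, 0.41, 0.26, 1.93, -0.14, 0.82, 1.04]]
(30.5, -30.5) -101.8 [[-0.96, 0.6, 0.68, 1.99, -0.55, 0.74, -1.73], [-1.02, 0.5, 0.75, 1.95, -0.45, 0.86, -1.81]]
(30.5, 52) 78.2 [[-0.52, 0.46, 0.24, 2.06, -0.18, 0.64, 1.2], [-0.59, 0.36, 0.32, 2.02, -0.16, 0.79, 1.19]]
(30.5, 52) -101.8 [[-0.88, 0.56, 0.72, 2.08, -0.57, 0.71, -1.57], [-0.95, 0.45, 0.8, 2.04, -0.44, 0.83, -1.68]]
```

```bash
python3 - <<'E'
from h import *
pick("C",-13.5)
s=env.get_state(); 
p,d=camera("wrist"); cv2.imwrite("pics/w1.png",p)
place(pal(-60.5,0),-11.8)
E
```

```text
grip C t=4.32 [ 0.6225 -0.1182  0.0792] F [-0.1  0.5  6.6] op 0.0596
down True t=6.83 [0.6144 0.1428 0.144 ] F [-0.5  0.4  4.9] op 0.0598
placed t=7.53 [0.6138 0.143  0.211 ] F [-0.3  0.7 -1. ] op 0.0718
```

View pics/w1.png

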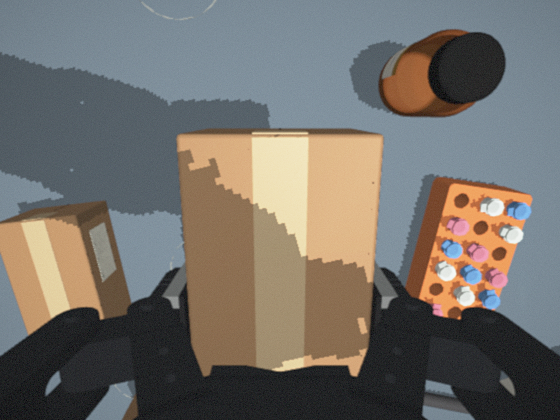

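The wrist view shows the carton held squarely in the jaws, spanning (180–382, 130–370). Next I'll pick B and take a top photo before placing.

```bash
python3 - <<'E'
from h import *
pick("B",84.5)
p,W,c=snap("t1")
m=topmask(p,.078,.105,W); print(*rects(m,.110,c,200),sep="\n"); m=topmask(p,.095,.13,W); print(*rects(m,.110,c,200),sep="\n")
print(*rects(topmask(p,.054,.085,W),.065,c,200),sep="\n")
print("target",pal(-60.5,0))
cv2.imwrite("pics/t1c.png",cv2.resize(p[130:320,160:460],None,fx=2.6,fy=2.6))
E
```

```text
grip B t=10.38 [ 0.5142 -0.2904  0.0792] F [0.1 0.1 4. ] op 0.0596

([235, 192], 613.8, 141.0, 120.9, 59.9, 78.3)
([229, 232], 527.0, 161.2, 124.1, 121.3, -12.0)
([527, 147], 711.3, -542.2, 74.2, 27.8, -1.5)
target [0.61332148 0.14292799]
```

View pics/t1c.png

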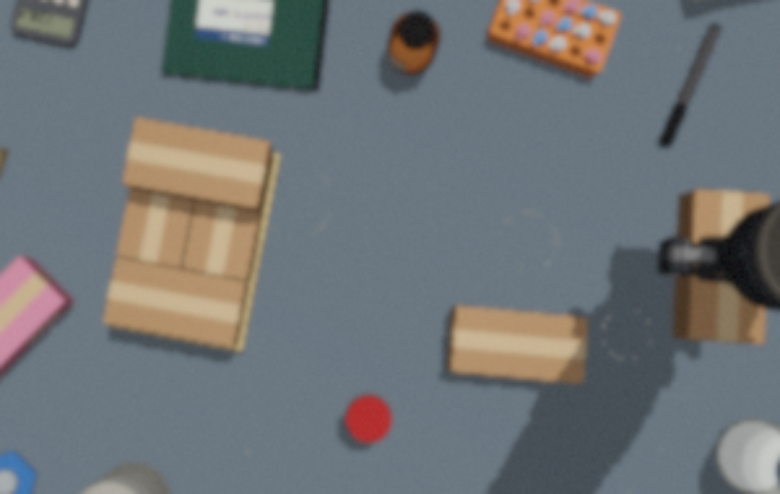

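```bash
cat >> h.py <<'E'
OFF=np.array([-.0009,.0003])   # steady-state tool offset compensation
def P(x,y): return pal(x,y)+OFF
def relp(r):  # rect -> pallet mm
    v=np.array([r[1]-554.1,r[2]-155.3]); return [round(float(k),1) for k in (np.cos(TH)*v[0]+np.sin(TH)*v[1],-np.sin(TH)*v[0]+np.cos(TH)*v[1])]
E
python3 - <<'E'
from h import *
place(P(32.5,-31),78.2)
CART["A"]=(.4501-.0009,-.1410+.0003,83.3)
env.movel(at(env.get_state()["tcp_pos"][:2],.24),.25)
pick("A",-6.7)
p,W,c=snap("t2")
for lo,hi,z in((.09,.13,.11),(.054,.085,.065)):
  for r in rects(topmask(p,lo,hi,W),z,c,200): print(z,r,relp(r))
cv2.imwrite("pics/t2c.png",cv2.resize(p[150:290,180:420],None,fx=3.2,fy=3.2))
E
```

```text
down True t=13.64 [0.5288 0.1929 0.1439] F [-1.5 -0.2  3.6] op 0.0596
placed t=14.34 [0.5283 0.1929 0.211 ] F [-0.7 -0.1  0.2] op 0.0720
grip A t=16.89 [ 0.4499 -0.1408  0.0789] F [-0.3 -0.6  6.6] op 0.0593
0.11 ([225, 213], 553.0, 154.6, 184.9, 122.8, -12.2) [0.9, 0.9]
0.065 ([241, 234], 521.0, 133.0, 124.1, 63.8, -12.0) [27.8, 28.6]
0.065 ([527, 147], 711.1, -544.6, 74.8, 30.6, 0.1) [-296.8, 653.0]
```

View pics/t2c.png

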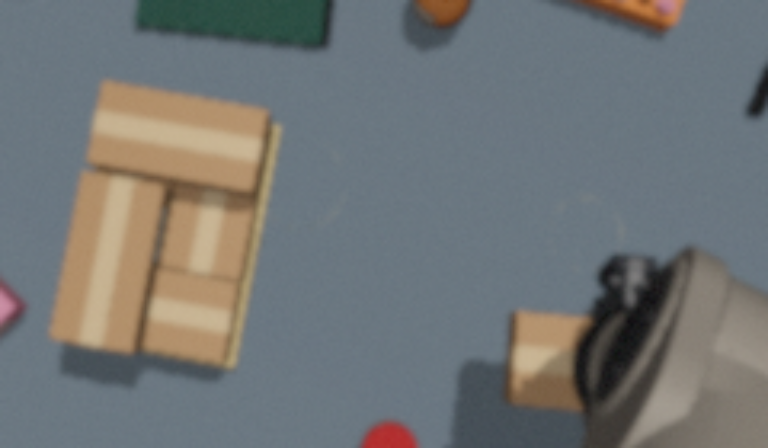

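B sits at y −30.5 with about 2.8 mm to close in x. The cross carton is 1.8 mm too far toward +y. I'll place A outboard of its spot, then push it in.

```bash
python3 - <<'E'
from h import *
place(P(32.5,51.5),78.2,op=.066)
env.reach(at(P(32.5,112),.21),q(-11.8)); env.grip(.05)
env.movel(at(P(32.5,112),.15),.2)
r=env.movel(at(P(32.5,90),.15),.12,stop_force=12); st("near %s"%r)
r=env.movel(at(P(32.5,75),.15),.06,stop_force=12); st("push %s"%r)
p,W,c=snap("t3")
for lo,hi,z in((.09,.13,.11),(.054,.085,.065)):
  for r in rects(topmask(p,lo,hi,W),z,c,200): print(z,r,relp(r))
cv2.imwrite("pics/t3c.png",cv2.resize(p[150:290,180:420],None,fx=3.2,fy=3.2))
E
```

```text
down True t=19.41 [0.5119 0.1119 0.1437] F [-0.6  0.7  4.2] op 0.0598
placed t=20.06 [0.5114 0.1119 0.211 ] F [-0.9 -0.1 -1. ] op 0.0658
near False t=22.30 [0.5037 0.0749 0.1509] F [ 1.2 -0.9  0.3] op 0.0503
push False t=22.70 [0.5061 0.0893 0.15  ] F [ 0.2 -0.  -0. ] op 0.0501
0.11 ([222, 209], 553.2, 154.6, 184.5, 122.6, -11.9) [0.7, 0.9]
0.065 ([527, 147], 711.1, -543.4, 74.9, 28.1, 0.5) [-296.6, 651.8]
```

View pics/t3c.png

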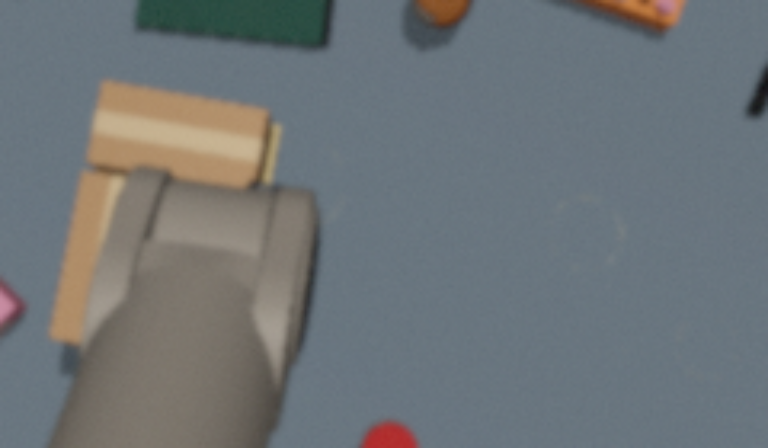

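```bash
cat >> h.py <<'E'
def look(name):
    p,W,c=snap(name)
    for lo,hi,z in((.09,.13,.11),(.054,.085,.065)):
      for r in rects(topmask(p,lo,hi,W),z,c,200):
        if r[2]>0: print(z,r,relp(r))
    # rectified plan view at z=.11, pallet frame, 4px/mm
    R,t=cam(c); h=[]
    xs=[(-110,-90),(110,-90),(110,90),(-110,90)]
    pts=np.array([[*pal(*k),.110] for k in xs]); q_,_=cv2.projectPoints(pts,c["rvec"],c["tvec"],np.array([[c["fx"],0,c["cx"]],[0,c["fy"],c["cy"]],[0,0,1.]]),None)
    H=cv2.getPerspectiveTransform(q_.reshape(4,2).astype(np.float32),np.float32([(0,0),(770,0),(770,630),(0,630)])) # 3.5 px/mm
    im=cv2.warpPerspective(p,H,(770,630),flags=cv2.INTER_CUBIC); cv2.imwrite(f"pics/{name}r.png",im[15:-15]); return im
E
python3 - <<'E'
from h import *
env.movel(at(P(32.5,84),.15),.15)
env.movel(at(P(32.5,112),.21),.3)
env.movel([.45,-.12,.22],.4)
im=look("t4"); st()
E
```

```text
0.11 ([230, 220], 552.8, 153.3, 184.6, 125.3, -11.6) [0.9, 2.2]
 t=24.02 [ 0.4498 -0.1192  0.2192] F [ 0.4  0.  -0.2] op 0.0501
```

View pics/t4r.png

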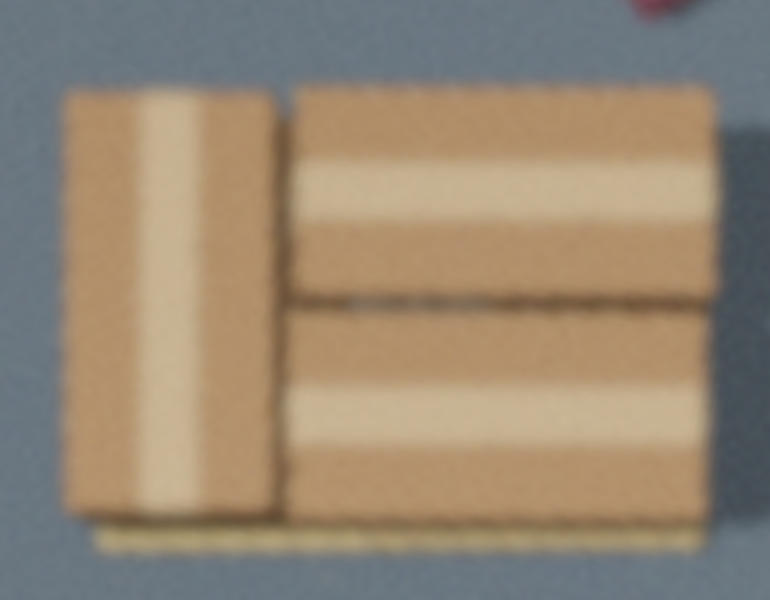

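```bash
python3 - <<'E'
from h import *
for a,b,ph in((115,0,78.2),(-118,0,78.2)): print([kin.inverse_kinematics(at(P(a,b),z),q(ph)) is not None for z in(.15,.21)])
env.reach(at(P(30.5,95),.20),q(-11.8)); env.movel(at(P(30.5,86),.15),.2)
env.movel(at(P(30.5,76),.15),.12)
r=env.movel(at(P(30.5,72.6),.15),.03,stop_force=12); env.dwell(.1); st("A %s"%r)
env.movel(at(P(30.5,84),.15),.15); env.movel(at(P(-61,86),.17),.3); env.grip(.01); env.movel(at(P(-61,80),.15),.15)
r=env.movel(at(P(-61,72.4),.15),.03,stop_force=12); env.dwell(.1); st("cross %s"%r)
env.movel(at(P(-61,82),.15),.15); env.movel(at(P(-50,100),.21),.3)
env.reach([.45,-.12,.22],q(-11.8)); look("t5"); st()
E
```

```text
[True, True]
[True, True]
A False t=25.84 [0.5085 0.0908 0.1501] F [-0.6  0.2  0.3] op 0.0501
cross False t=27.81 [0.5981 0.0722 0.1502] F [-0.2 -0.8 -0.3] op 0.0101
0.11 ([229, 219], 552.9, 153.8, 184.6, 124.2, -11.7) [0.9, 1.7]
 t=29.32 [ 0.4517 -0.1184  0.2199] F [ 0.2 -0.7 -0.2] op 0.0099
```

View pics/t5r.png

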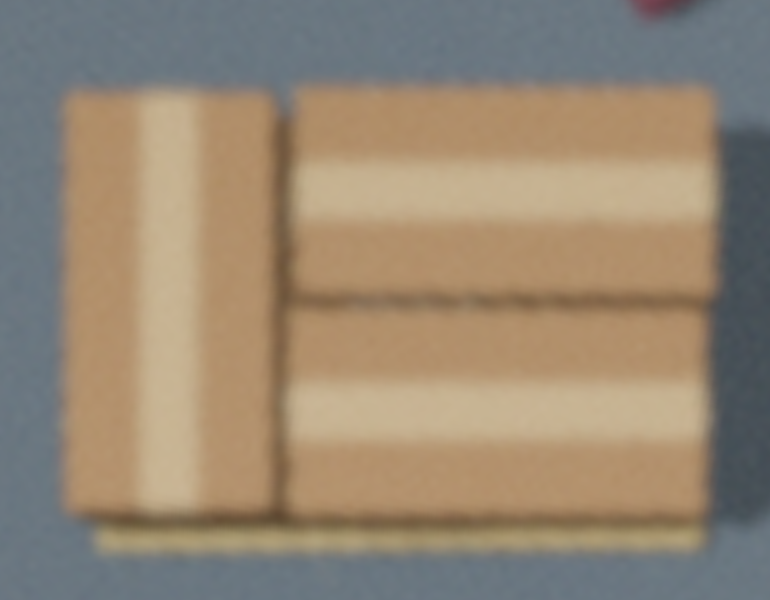

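```bash
cat >> h.py <<'E'
from scipy.ndimage import gaussian_filter1d as g1
def plan(p,c,z,s=4):
    K=np.array([[c["fx"],0,c["cx"]],[0,c["fy"],c["cy"]],[0,0,1.]])
    pts=np.array([[*pal(*k),z] for k in [(-110,-90),(110,-90),(110,90),(-110,90)]])
    u,_=cv2.projectPoints(pts,c["rvec"],c["tvec"],K,None)
    H=cv2.getPerspectiveTransform(u.reshape(4,2).astype(np.float32),np.float32([(0,0),(220*s,0),(220*s,180*s),(0,180*s)]))
    return cv2.warpPerspective(p,H,(220*s,180*s),flags=cv2.INTER_CUBIC)[...,2].astype(float)
def edge(im,axis,band,near,sgn,w=6,s=4):
    # axis 'x': edge position along x, averaging over y band
    b=im[int((band[0]+90)*s):int((band[1]+90)*s)].mean(0) if axis=='x' else im[:,int((band[0]+110)*s):int((band[1]+110)*s)].mean(1)
    o=110 if axis=='x' else 90
    g=sgn*np.gradient(g1(b,3)); i0=int((near-w+o)*s); i=i0+np.argmax(g[i0:int((near+w+o)*s)])
    d=g[i-1]-2*g[i]+g[i+1]; i=i+.5*(g[i-1]-g[i+1])/d
    return round(float(i/s-o),2)
def upper(name):
    c=calibration("top"); p=cv2.imread(f"pics/{name}.png"); im=plan(p,c,.110)
    E=lambda *a:edge(im,*a)
    print("cross x- ",[E('x',b,-91,1) for b in((-50,-20),(20,50))],"x+ ",[E('x',b,-31,-1,3) for b in((-50,-20),(20,50))],"y-",E('y',(-85,-40),-60,1),"y+",E('y',(-85,-40),60,-1))
    for n,y in(("B",-30.5),("A",30.5)):
        print(n,"x+",[E('x',b,91,-1) for b in((y-22,y-8),(y+8,y+22))])
    for b in((-15,20),(40,75)):
        print("pair y-",E('y',b,-60.5,1),"y+",E('y',b,61,-1),"inner dark",E('y',b,0,-1,3),E('y',b,1,1,3))
E
python3 - <<'E'
from h import *
c=calibration("top"); p=cv2.imread("pics/top0.png"); im=plan(p,c,.065)
print("lower x-",[edge(im,'x',b,-90,1) for b in((-50,-10),(10,50))],"x+",[edge(im,'x',b,90,-1) for b in((-50,-10),(10,50))],
 "y-",[edge(im,'y',b,-60,1) for b in((-80,-40),(-20,20),(40,80))],"y+",[edge(im,'y',b,60,-1) for b in((-80,-40),(-20,20),(40,80))])
for n in("t4","t5"): print(n); upper(n)
E
```

```text
lower x- [-90.62, -90.73] x+ [92.3, 92.66] y- [-61.55, -61.96, -61.95] y+ [58.27, 58.16, 57.5]
t4
cross x-  [-91.86, -92.19] x+  [-32.2, -32.93] y- -60.05 y+ 60.53
B x+ [94.44, 94.79]
A x+ [92.25, 92.25]
pair y- -61.43 y+ 61.84 inner dark -1.75 3.44
pair y- -61.21 y+ 61.96 inner dark -1.46 3.48
t5
cross x-  [-91.8, -92.01] x+  [-32.12, -32.81] y- -59.99 y+ 60.48
B x+ [94.51, 94.67]
A x+ [92.24, 92.29]
pair y- -61.23 y+ 61.29 inner dark -2.12 2.73
pair y- -61.31 y+ 60.99 inner dark -2.04 2.89
```

```bash
python3 - <<'E'
from h import *
env.reach(at(P(-61,95),.20),q(-11.8)); env.movel(at(P(-61,80),.15),.2)
r=env.movel(at(P(-61,69.8),.15),.04,stop_force=12); st("cross %s"%r)
env.movel(at(P(-61,84),.15),.15); env.movel(at(P(30.5,86),.17),.3); env.grip(.05); env.movel(at(P(30.5,80),.15),.15)
r=env.movel(at(P(30.5,70.2),.15),.04,stop_force=12); st("A %s"%r)
env.movel(at(P(30.5,84),.15),.15); env.movel(at(P(60,100),.21),.3)
env.reach(at(P(122,0),.21),q(78.2)); env.movel(at(P(118,0),.15),.2)
r=env.movel(at(P(104.2,0),.15),.05,stop_force=12); st("end %s"%r)
env.movel(at(P(116,0),.15),.15); env.movel(at(P(116,0),.2),.3)
env.reach([.45,-.12,.22],q(78.2)); look("t6"); st(); upper("t6")
E
```

```text
cross False t=31.03 [0.5989 0.0752 0.1505] F [-0.3 -0.1  0.3] op 0.0098
A False t=32.89 [0.5092 0.0936 0.1503] F [-0.1  0.5  0.8] op 0.0501
end False t=35.42 [0.4518 0.1769 0.1505] F [-0.7 -0.3 -0.4] op 0.0500
0.11 ([229, 219], 554.4, 155.5, 182.2, 121.8, -11.6) [-0.3, -0.3]
 t=37.18 [ 0.4503 -0.1185  0.2196] F [ 0.2 -0.3 -0.8] op 0.0503
cross x-  [-91.9, -91.89] x+  [-32.78, -32.73] y- -62.35 y+ 57.83
B x+ [92.25, 92.4]
A x+ [92.19, 92.17]
pair y- -61.77 y+ 58.66 inner dark -3.71 0.92
pair y- -61.58 y+ 58.85 inner dark -3.67 1.15
```

View pics/t6r.png

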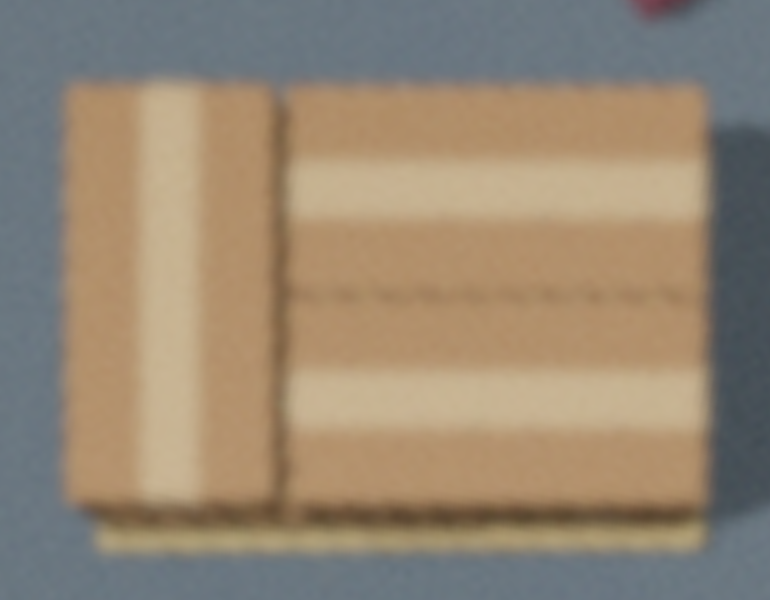

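Pair and y are snug. What's left is about 1.2 mm of overhang on the cross carton's −x face and a ~2 mm gap, so one nudge toward +x should fix both.

```bash
python3 - <<'E'
from h import *
env.reach(at(P(-70,100),.23),q(78.2)); env.movel(at(P(-122,0),.23),.3); env.movel(at(P(-115,-1),.15),.2)
r=env.movel(at(P(-101.9,-1),.15),.04,stop_force=12); st("end %s"%r)
s=env.get_state()["tcp_pos"]; print(relp((0,s[0]*1e3,s[1]*1e3)))
env.movel(at(P(-116,-1),.15),.15); env.movel(at(P(-116,0),.23),.3); env.movel(at(P(-70,110),.23),.3)
env.reach([.45,-.12,.22],q(78.2)); look("t7"); st(); upper("t7")
p,d=camera("scene"); cv2.imwrite("pics/s7.png",cv2.resize(p[130:250,250:400],None,fx=5,fy=5,interpolation=cv2.INTER_CUBIC))
cv2.imwrite("pics/s7f.png",p)
E
```

```text
end False t=39.62 [0.653  0.1361 0.1505] F [0.4 0.4 0.1] op 0.0501
[-100.7, -1.4]
0.11 ([229, 219], 553.3, 155.7, 180.1, 121.8, -11.6) [0.9, -0.2]
 t=41.76 [ 0.4521 -0.1185  0.2203] F [-0.2 -0.2 -0.2] op 0.0500
cross x-  [-89.82, -90.03] x+  [-31.67, -31.74] y- -62.6 y+ 57.65
B x+ [92.09, 92.12]
A x+ [92.12, 92.24]
pair y- -61.73 y+ 58.74 inner dark -3.75 0.85
pair y- -61.67 y+ 58.78 inner dark -3.84 0.94
```

View pics/t7r.png

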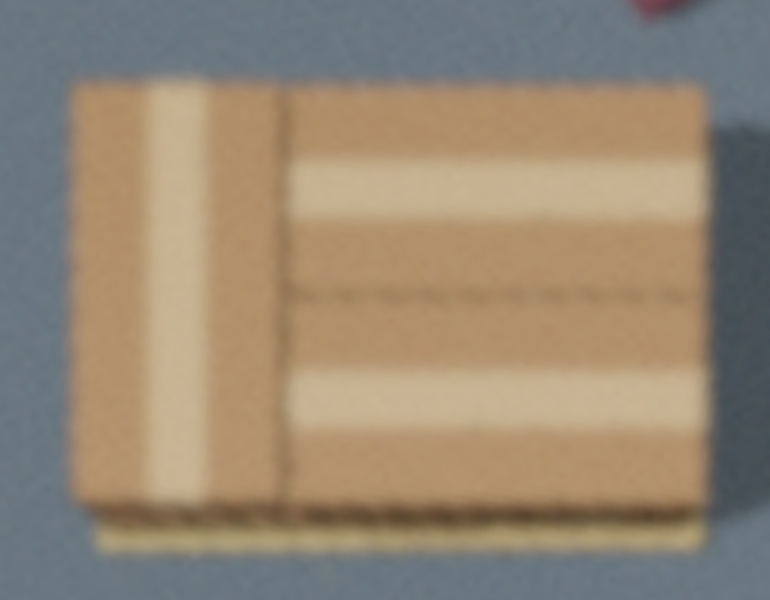

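View pics/s7.png

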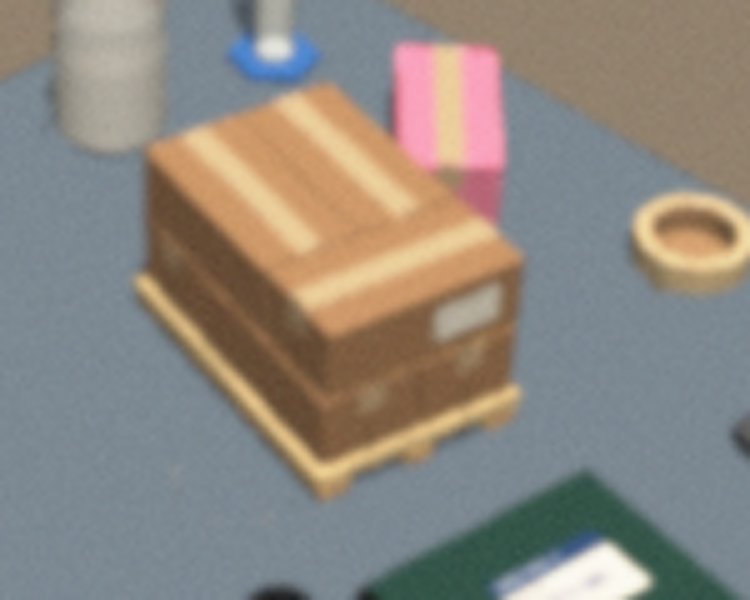

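The scene crop shows the two layers flush, the +y and −x faces unbroken, and all the tops flat. I'll check that the bystanders haven't moved, then hand in.

```bash
python3 - <<'E'
from h import *
a=cv2.imread("pics/top0.png");b=cv2.imread("pics/t7.png")
for n,(u,v) in dict(jar=(301,291),bottle=(319,146),tape=(146,192),pink=(159,255)).items():
    A=cv2.cvtColor(a[v-24:v+24,u-24:u+24],6).astype(np.float32);B=cv2.cvtColor(b[v-24:v+24,u-24:u+24],6).astype(np.float32)
    print(n,np.round(cv2.phaseCorrelate(A,B),2).tolist() if False else [np.round(cv2.phaseCorrelate(A,B)[0],2),abs(A-B).mean().round(1)])
d=np.load("pics/t7.npy"); W=cloud(d,calibration("top")); 
m=topmask(b,.09,.13,W)>0; m[:, 280:]=0; X=W[m]; print("flat z",np.median(X[:,2]).round(4),np.linalg.lstsq(np.c_[X[:,:2],np.ones(len(X))],X[:,2],rcond=None)[0][:2].round(4))
job.job_done()
E
```

```text
jar [array([-0.02,  0.19]), np.float32(14.1)]
bottle [array([-0.09, -0.06]), np.float32(3.1)]
tape [array([0.02, 0.19]), np.float32(3.3)]
pink [array([-0.05, -0.12]), np.float32(3.4)]
flat z 0.1095 [-0.1756 -0.4826]
the job is handed in; nothing more can be done
```

```bash
python3 - <<'E'
from h import *
b=cv2.imread("pics/t7.png");W=cloud(np.load("pics/t7.npy"),calibration("top"))
m=topmask(b,.09,.13,W)>0; X=W[m]; r=np.array([relp((0,*k)) for k in X[:,:2]*1000])
k=(abs(r)<[85,55]).all(1); X=X[k]; print(k.sum(),(~k).sum(),X[:,2].std(),np.linalg.lstsq(np.c_[X[:,:2],np.ones(len(X))],X[:,2],rcond=None)[0][:2].round(4))
E
```

```text
the job is handed in; nothing more can be done
```

```bash
python3 - <<'E'
import numpy as np,cv2
d=np.load("pics/t7.npy");fx,cx,cy=427.5568782,280.206048,211.836876
R,_=cv2.Rodrigues(np.array([2.13972144,-2.19035941,.07631427]));t=np.array([.05621462,.57353881,1.01497262])
v,u=np.mgrid[:420,:560];W=(np.stack([(u-cx)/fx*d,(v-cy)/fx*d,d],-1)-t)@R
T=np.deg2rad(168.2);e=W[...,:2]-[.5541,.1553];x=e[...,0]*np.cos(T)+e[...,1]*np.sin(T);y=-e[...,0]*np.sin(T)+e[...,1]*np.cos(T)
for n,a in dict(cross=(-85,-38,-52,52),B=(-22,82,-52,-8),A=(-22,82,8,52)).items():
    m=(x>a[0]/1e3)&(x<a[1]/1e3)&(y>a[2]/1e3)&(y<a[3]/1e3)
    print(n,np.median(W[m][:,2]).round(4),np.linalg.lstsq(np.c_[x[m],y[m],np.ones(m.sum())],W[m][:,2],rcond=None)[0][:2].round(4))
E
```

```text
cross 0.1096 [0.0028 0.0026]
B 0.1096 [0.001  0.0002]
A 0.1096 [ 0.0018 -0.0006]
```

The three bench cartons are on the pallet as the second layer, turned end for end, and the job is handed in. The crosswise carton lies on the lower pair, and the new pair bridges onto the lower crosswise carton. I gripped and placed each one, then nudged them together and flush with the fingers. The clock read about 42 s, under the 69 s limit.

- **Fit:** In the last top view, the joints looked closed. The upper layer's edges were within about 1 mm of the lower layer's, measured the same way. The crosswise carton measured about 0.6–1.1 mm toward pallet −y. The layer as a whole measured slightly shorter than the lower one.
- **Flatness:** All three tops read 109.6 mm, against 110 mm nominal, and slope less than 0.3 %. My first flatness fit gave a large slope. I put that down to stray pixels in the mask, and a check on each carton from the same saved image, made after handing in, did not repeat it.
- **Right way up:** Tape side up, as they stood on the bench.
- **Lower layer:** In the scene view it looked unmoved and flush with the layer above. I did not measure its position again after stacking.
- **Bystanders:** The jar, bottle, tape roll and pink carton shifted less than 0.2 px between the first and last top images. The jar's brightness changed noticeably, which I think is the arm's shadow, but I did not check that.

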